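# Open the milk steamer's pressure cap

## Task

Open the steel milk steamer for refilling: turn its black pressure cap anticlockwise to the first stop you can feel, press it down there against its spring, keep it down while turning on past the stop to the end, then lift the cap off and set it gently, standing upright with its grip bar on top, inside the shallow white ramekin. Use light hand force only, never forcing the cap against a stop, and leave the other things on the cart where they are.

Things in the scene. Friction and masses are not known exactly. Their poses are not given: they have to be found in the camera images.
- cap_bar (a point): Centre of the grip bar of the black pressure cap (loose, about 130 g). Bar: 54 mm long along this point's x, 16 mm wide along y, 27 mm tall (13.5 above and below the point), free all round down to the disc under it (60 mm diameter, 7 mm thick). Below the disc a steel plug, 34 mm diameter, with two lugs (48 mm across the tips). z is the cap's axis, up. Closed, it is 172 mm above the boiler's origin.
- cap_foot (a point): Centre of the flat foot of the cap's plug, 42.5 mm straight below cap_bar; the cap stands on it. In the neck it rests on a spring plate: from the closed height the spring takes 4 N to start and 1 N more per mm; the neck stops the cap hard after 8 mm. Pressed 5 to 7 mm (9 to 11 N) the lugs pass below the first stop. More than 30 N between cap and boiler (pressing, pulling, turning) is forcing it.
- boiler: Round steel milk-steamer boiler, screwed down, cannot move: 142 mm diameter on a dark foot ring of 172 mm, with a black side handle (to its +x, 121 mm from the axis) and a thin bent steam pipe (to its +y, 109 mm), both lower than 115 mm. Origin: on its axis at the underside, z up. The cap sits coaxially in its neck.
- neck (a point): Centre of the neck's top rim (62 mm diameter), 144 mm above the boiler's origin, on the cap's axis. A lip holds the cap's lugs down and a ledge lets them sink only about 2 mm. Anticlockwise from above the cap turns freely until, 8 to 52 degrees from its start (only felt, not seen), the lugs meet the first stop. Only within 4 degrees before that stop can it be pressed down further.
- neck_axis (a point): Point on the neck's axis 30 mm above its rim. With the cap held down, it turns on past the first stop to a solid end stop 41 degrees beyond; from 31 to 40 degrees beyond, the lugs can come up and the cap lifts straight off, with 1 to 2 mm of play sideways. At either stop the torque rises sharply: 0.3 to 0.5 Nm means it is reached; do not push harder.
- ramekin: Shallow round white ceramic ramekin, loose, 320 g, 112 mm across the rim, 28 mm high, wall 4 mm, floor about 5 mm thick. Origin: centre of its underside, z up. The cap stands in it on the plug's foot.
- mug: Bystander: blue enamel mug, 80 mm across, 80 mm high. Origin: centre of its underside.
- jar: Bystander: glass jar with a steel cap, 72 mm across, 85 mm high. Origin: centre of its underside.
- bowl: Bystander: steel mixing bowl, 210 mm across, 85 mm high. Origin: centre of its underside.
- brush: Bystander: hard silicone brush lying flat, 190 mm long along its x, 42 mm wide, 18 mm high. Origin: on its underside.
- tongs: Bystander: steel tongs lying flat, 245 mm long along x, 60 mm wide, 22 mm high. Origin: centre of the underside.
- mill: Bystander: wooden pepper mill, 56 mm across, 155 mm high. Origin: centre of its underside.
Mind the look-alikes: they are no part of the job. What is shaped like the part that bears cap_bar but orange, turquoise or yellow is not meant.

How it is judged (in metres and radians):
On the way, in this order (a step that is already met when the one before it is completed fails the run):
1. the cap is pressed down in its neck by at least 3.5 mm, which only the first stop allows (z of cap_bar in the frame of boiler below 0.1685 m and horizontal distance between cap_bar and boiler below 0.006 m), for 0.1 s.
2. the cap is lifted clear of the neck (z of cap_bar in the frame of boiler above 0.202 m and angle between cap_bar's own z axis and vertical below 0.5 rad), for 0.05 s.
At the end, for the whole second after the job is handed in: The cap is off the boiler, let go and at rest, standing upright (within 0.15 rad) on its plug inside the ramekin, within 25 mm of its centre; the ramekin stands level (horizontal distance between cap_bar and ramekin below 0.025 m and z of cap_bar in the frame of ramekin between 0.038 and 0.055 m and angle between cap_bar's own z axis and vertical below 0.15 rad and angle between ramekin's own z axis and vertical below 0.1 rad and linear speed of cap below 0.02 m/s); the robot touches nothing.
It fails at once if the cap, not yet sunk 2.5 mm at its first stop, is forced (pressed, pulled or turned) with more than 30 N between cap and boiler (contact force between cap and boiler above 30 N and z of cap_bar in the frame of boiler above 0.1695 m).
It fails at once if the cap is forced: more than 60 N between cap and boiler (contact force between cap and boiler above 60 N).
It fails at once if the cap is dropped or rammed into the ramekin: more than 40 N (contact force between cap and ramekin above 40 N).
It fails at once if a bystander is pushed more than 30 mm or tipped (distance of any of mug, jar, bowl, brush, tongs, mill from where it was at the start of the episode above 0.03 m or angle between any of mug, jar, mill's own z axis and vertical above 0.5 rad).
It also fails if it takes over 72 s, if anything falls off the work surface, if the arm or the gripper's body presses on something with over 40 N, if the wrist force passes 120 N, or if a joint passes its speed limit or range.

## Robot

A 6-joint arm with a two-finger parallel gripper is mounted at the origin on the work surface. World frame = base frame: x ahead of the robot, y to its left, z up, the work surface at z = 0. Lengths are in m, angles in degrees, forces in N, time in s.
With the tool pointing down it reaches from about 0.325 to 0.775 m from the base axis. Payload 5.5 kg.
Tool frame: the origin (TCP) lies on the centre line of the jaws, within the pads' length; the fingertips stand 25 mm ahead of it and the grasp point (between the pads) lies 6 mm ahead of it; z points along the fingers, y is the line along which they close (so a half turn about z gives the same grasp; the last joint's range is limited). The gripper opens to 85 mm and grips with 20 to 120 N. Pads are 22 mm wide; open, the fingers measure 114 mm over their backs; the gripper's body (76 mm by 85 mm) begins 54 mm behind the grasp point. The pads swing forward as they close: fully open they stand 13 mm farther back than shut.
Start: joints at [-3.249, 5.22, 70.514, -0, 104.267, -3.249], TCP at [0.6, -0, 0.256] pointing down, gripper open.
Joint ranges: [-164.24, 164.24], [-49.07, 125.15], [9.68, 141.18], [-86.29, 266.29], [3.28, 154.24], [-151.56, 151.56]. Speed limits (degrees/s): [147.25, 147.25, 172.46, 180, 180, 180].

## Interface

Orientations are given as [roll, pitch, yaw] about the fixed x, y, z axes, in that order (R = Rz(yaw) Ry(pitch) Rx(roll)).
In Python, from rig import * gives the robot as it stands.
- The arm moves only by the tool arm_command, never from a script. Its argument "plan" is a list of rows, each a list of 7 numbers: the shift along the tool's x, y, z in mm, then the turn, a rotation vector about the tool's x, y, z in degrees, then the finger opening in mm, from 0 to 85.4. In form: [[tx, ty, tz, ax, ay, az, gripper], ...]. A call has 1 to 12 rows; each row shifts and turns the commanded pose from where the row before left it, along the tool's axes as they then stand; what a row does not reach is not made up. A row lasts 1/12 s, in which the tool goes at most 41.7 mm and 7.16 degrees, less where a joint would pass 70% of its speed; a pose out of reach is approached as far as the arm can. A call with a gripper value outside its range is refused whole. The fingers move at their own pace and stop on an object; the grip force is fixed at half the most. Time passes only in rows, so rows that do not move let the fingers close. It gives the time, the measured TCP pose, the force, the opening and the grip force at its end, in the units of the state.
- get_state(): the state, without advancing time (a new reading comes with each control period).
- capture(name): name is "scene" or "side" or "wrist"; returns a dict with "pixels" (420x560x3 uint8, red, green, blue), "fx", "fy", "cx", "cy" (pixels), "world_to_cam" (4x4, takes a point from world to camera coordinates). Camera axes: x right, y down, z forward; pixel columns grow to the right and rows downward; lengths in m; the calibration is good to about 2 mm. A picture is of the moment at which its call begins. There is no depth.
- job_done(): hands the job in; it is judged then, once.
The state is a dict: "clock": time; "qpos": joint angles; "joint_velocities": joint speeds; "joint_efforts": joint torques, N m; "tool_pos": TCP position; "orientation": TCP orientation; "force": force on the tool from outside, world axes, zero at the start; "torque": the same for the moment, N m; "opening": opening from 0.0 (shut) to 1.0 (fully open); "grasp_force": force on a finger pad.
Only numpy, scipy, OpenCV 4.12 (cv2) and the standard library are available. Lean on these libraries where they do the work, as an engineer would, in place of code of your own. Each camera call takes 0.05 s, during which the arm holds its last target. There are 200 camera calls.

## Working session

There is one attempt and no reset: what is moved stays moved. The work goes in short steps, Python scripts to look and compute and a tool call to move; the robot and the scene stay as the last step left them, time stands still between calls to the robot, and variables do not carry over. Pictures are saved under pics/ and viewed, at most 10 in all, crops included, and the job is handed in when it is done.

Besides the shell and the picture viewer there is one more tool, called after "Call:" as a command line: name --pt "numbers of a row" for each row, then --argument value for the rest. arm_command: Moves the arm, as the interface text tells. Its arguments: {"type":"object","properties":{"plan":{"type":"array","items":{"type":"array","items":{"type":"number"}}}},"required":["plan"]}

```bash
mkdir -p pics; cat > h.py <<'E'
from rig import *
import numpy as np, cv2
def ray(c,u,v):
    M=np.array(c["world_to_cam"]);R=M[:3,:3];o=-R.T@M[:3,3]
    d=R.T@np.array([(u-c["cx"])/c["fx"],(v-c["cy"])/c["fy"],1]);return o,d/np.linalg.norm(d)
def plane(c,u,v,z):
    o,d=ray(c,u,v);return o+d*(z-o[2])/d[2]
def tri(rs):
    A=sum(np.eye(3)-np.outer(d,d) for o,d in rs);b=sum((np.eye(3)-np.outer(d,d))@o for o,d in rs)
    p=np.linalg.solve(A,b);return p,[round(1000*np.linalg.norm(np.cross(d,p-o)),1) for o,d in rs]
def proj(c,p):
    q=np.array(c["world_to_cam"])@np.append(p,1);return np.array([c["fx"]*q[0]/q[2]+c["cx"],c["fy"]*q[1]/q[2]+c["cy"]])
def save(n,im): cv2.imwrite("pics/"+n,cv2.cvtColor(im,cv2.COLOR_RGB2BGR))
E
python3 - <<'E'
from h import *
import pickle
s=get_state();print({k:np.round(v,3) for k,v in s.items()})
for n in("scene","side","wrist"):
    c=capture(n);save(n+"0.png",np.array(c["pixels"]));pickle.dump(c,open(n+"0.pkl","wb"))
E
```

```text
{'clock': np.float64(0.0), 'qpos': array([-3.24900e+00,  5.26600e+00,  7.05820e+01,  1.00000e-03,
        1.04268e+02, -3.24800e+00]), 'joint_velocities': array([-0.005, -0.058,  0.108,  0.057,  0.009,  0.118]), 'joint_efforts': array([ 2.0000e-03, -4.5874e+01, -4.1802e+01,  0.0000e+00,  1.2000e-02,
       -0.0000e+00]), 'tool_pos': array([0.6  , 0.   , 0.255]), 'orientation': array([-1.79884e+02, -8.00000e-03,  8.99990e+01]), 'force': array([-1.052, -1.079, -0.509]), 'torque': array([ 0.016, -0.051,  0.019]), 'grasp_force': np.float64(0.0), 'opening': np.float64(0.999)}
```

View pics/scene0.png

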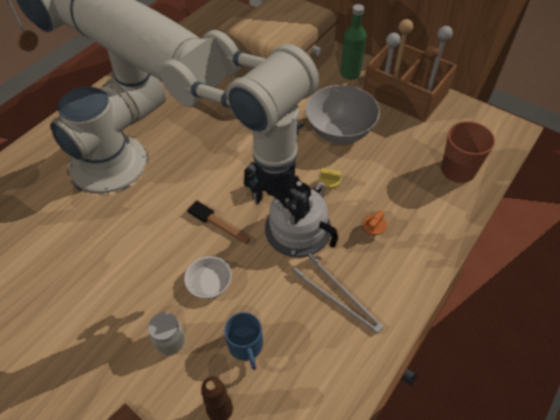

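View pics/side0.png

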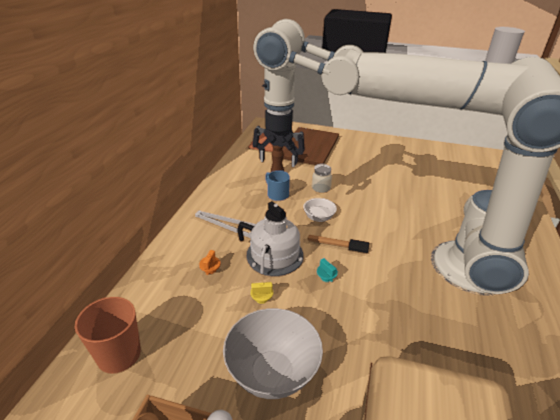

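View pics/wrist0.png

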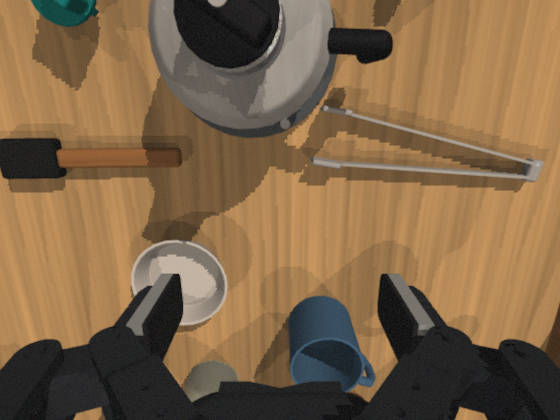

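The three pictures show the black cap on the boiler at scene ≈(300,195, mostly hidden by the gripper), side (276,212) and wrist (227,25, cut off). The ramekin is at scene (208,278), side (320,210) and wrist (180,283).

Candidates for the cap:
- Black, on the boiler: side (276,212). This is the one described.
- Orange: side (210,262).
- Yellow: side (262,292).
- Turquoise: side (327,270).

```bash
python3 - <<'E'
from h import *
import pickle
C={n:pickle.load(open(n+"0.pkl","rb")) for n in("scene","side","wrist")}
np.set_printoptions(precision=4,suppress=True)
M=np.array(C["wrist"]["world_to_cam"]);print("wcam",-M[:3,:3].T@M[:3,3],M[:3,:3])
print("cap",tri([ray(C["side"],276,212),ray(C["wrist"],227,25)]))
print("ram rim",tri([ray(C["side"],320,208),ray(C["wrist"],180,283),ray(C["scene"],208,276)]))
for n,p in(("mug",(327,360)),("brush",(120,157)),("tongs",(430,145))): print(n,plane(C["wrist"],*p,0.02))
print("boiler foot",plane(C["side"],275,258,0))
im=np.array(C["side"]["pixels"])[190:290,190:350]
save("crop0.png",cv2.resize(im,None,fx=4,fy=4,interpolation=cv2.INTER_CUBIC))
E
```

```text
wcam [0.6012 0.079  0.3737] [[ 1.      0.0006 -0.0027]
 [ 0.0014 -0.9513  0.3082]
 [-0.0024 -0.3082 -0.9513]]
cap (array([0.5714, 0.1195, 0.1592]), [np.float64(0.6), np.float64(0.6)])
ram rim (array([ 0.4843, -0.1221,  0.0261]), [np.float64(0.7), np.float64(0.7), np.float64(0.4)])
mug [ 0.6607 -0.2367  0.02  ]
brush [0.4336 0.0224 0.02  ]
tongs [0.7549 0.0351 0.02  ]
boiler foot [0.5686 0.1343 0.    ]
```

View pics/crop0.png

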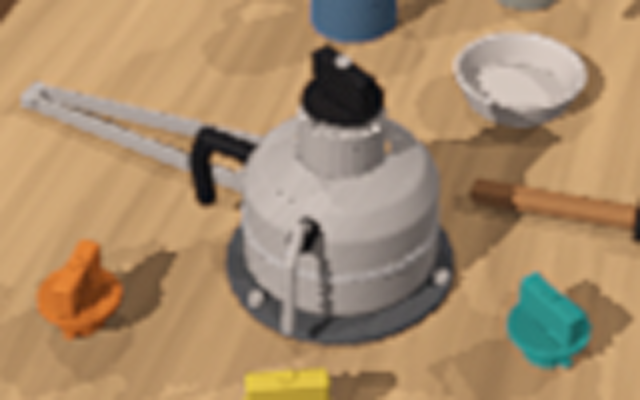

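The crop shows the black cap on the boiler neck at about crop (340,85), so the choice stands. Next I raise the wrist camera over it.

Call:
arm_command --pt "22 -5 -14 0 0 0 85" --pt "22 -5 -14 0 0 0 85" --pt "22 -5 -14 0 0 0 85" --pt "22 -5 -14 0 0 0 85" --pt "22 -5 -14 0 0 0 85" --pt "20 -5 -14 0 0 0 85" --pt "0 0 0 0 0 0 85" --pt "0 0 0 0 0 0 85"

```text
clock: 0.82
tool_pos: [0.57, 0.1308, 0.341]
orientation: [179.9, -0.0, 90.1]
force: [0.3, -0.1, -0.1]
opening: 0.995
grasp_force: 0.0
```

```bash
python3 - <<'E'
from h import *
import pickle
c=capture("wrist");pickle.dump(c,open("wrist1.pkl","wb"));save("wrist1.png",np.array(c["pixels"]))
c=capture("side");pickle.dump(c,open("side1.pkl","wb"))
c=capture("scene");pickle.dump(c,open("scene1.pkl","wb"))
s=get_state();print(s["tool_pos"],s["orientation"])
E
```

```text
[0.57013217 0.12913914 0.3388418 ] [-1.79884826e+02  4.09675531e-02  8.99446094e+01]
```

View pics/wrist1.png

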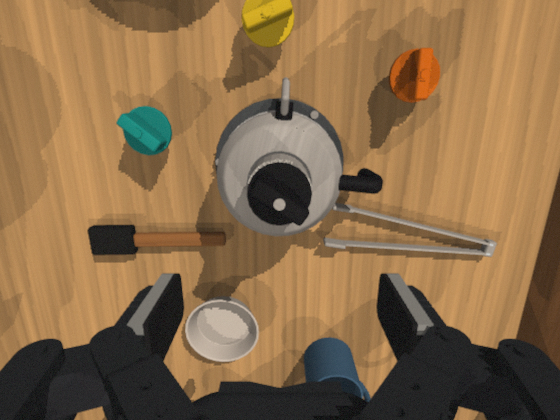

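The cap disc is at about (280,193), with its bar running down to the right to about (303,213). The bar needs a closer look.

```bash
python3 - <<'E'
import pickle
from h import *
c=pickle.load(open("wrist1.pkl","rb"))
im=np.array(c["pixels"])[150:240,220:340]
im=np.clip(255*(im/255.)**0.45,0,255).astype(np.uint8)
save("crop1.png",cv2.resize(im,None,fx=6,fy=6,interpolation=cv2.INTER_CUBIC))
E
```

```text
(no output)
```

View pics/crop1.png

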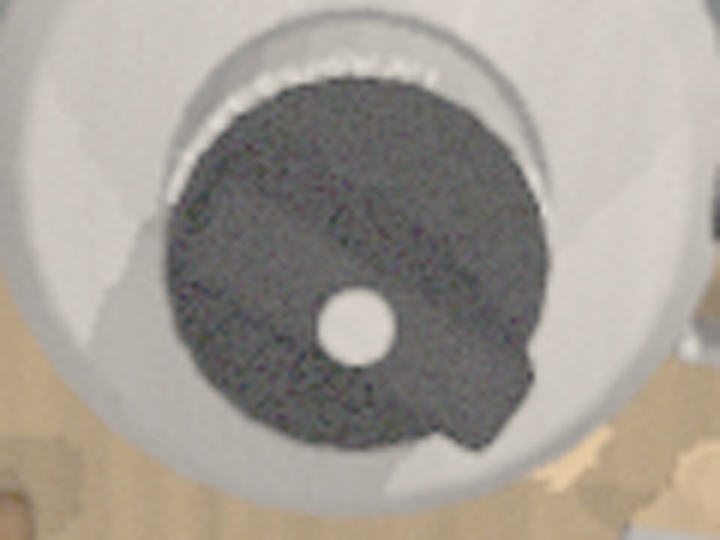

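The white dot marking the middle of the bar's top is at crop (357,327), i.e. pixel (279.5,204.5). The bar's end corners are at crop (533,375) and (487,450), and the disc centre is at (357,262).

```bash
python3 - <<'E'
from h import *
import pickle
np.set_printoptions(precision=4,suppress=True)
c=pickle.load(open("wrist1.pkl","rb"));s=pickle.load(open("side1.pkl","rb"));s0=pickle.load(open("side0.pkl","rb"))
P=lambda a,b:(220+a/6-.42,150+b/6-.42)
for S in(s,s0):
    im=cv2.cvtColor(np.array(S["pixels"]),cv2.COLOR_RGB2GRAY)[195:215,268:290]
    w=(im>110)*1.0; print(im[4:16:1,2:16])
    break
print(tri([ray(c,*P(357,327)),ray(s,275.3,205.3)]))
d=plane(c,*P(357,327),.1855)
print("dot",d,"disc",plane(c,*P(357,262),.1585))
for a,b in((533,375),(487,450),(510,412)):
    p=plane(c,*P(a,b),.1855);v=p-d;print(p,np.linalg.norm(v),np.degrees(np.arctan2(v[1],v[0])))
a=plane(c,*P(533,375),.1855)-plane(c,*P(487,450),.1855);print(np.linalg.norm(a),np.degrees(np.arctan2(a[1],a[0]))-90)
a=plane(c,*P(533,375),.1855)-plane(c,*P(370,262),.1855);print(np.degrees(np.arctan2(a[1],a[0])))
E
```

```text
[[149 127 112 108 100  95  90  87  85  80  77  73  72  82]
 [156 132 120 125 123 115 108 111 111 106 104 115 122 132]
 [123  80  85 117 138 139 139 148 150 145 145 156 163 164]
 [ 48  31  34  65 110 138 153 166 169 162 160 161 162 162]
 [ 31  31  27  30  77 128 162 171 166 160 160 159 161 160]
 [ 31  35  33  52 126 164 177 168 158 160 160 160 160 160]
 [ 28  32  33  71 155 187 180 142 125 149 160 161 161 159]
 [ 27  30  27  44 114 150 131  72  48  97 139 159 164 159]
 [ 26  27  26  28  40  54  46  30  23  39  80 132 155 155]
 [ 27  29  28  27  24  25  31  33  31  27  32  61 103 135]
 [ 25  28  29  28  27  28  31  34  34  33  30  28  35  80]
 [ 27  30  30  28  29  28  28  29  33  36  35  28  15  42]]
(array([0.5714, 0.1272, 0.1873]), [np.float64(0.8), np.float64(0.8)])
dot [0.5706 0.1264 0.1855] disc [0.5706 0.1285 0.1585]
[0.5956 0.1193 0.1855] 0.025909372770395258 -15.780658310726237
[0.5893 0.108  0.1855] 0.0261938359449995 -44.56250480948036
[0.5925 0.1138 0.1855] 0.02519388560190746 -30.01738970972622
0.012952477184494543 -28.952639160188795
-35.486739724378005
```

The bar centre is at about (0.571, 0.127) with its top near 0.186, which matches the text. It points at about −30° in world. I'll turn the tool to yaw −30 above it, which leaves room to turn anticlockwise, and check the centre from that side.

Call:
arm_command --pt "-3 0.5 5 0 0 7 85" --pt "0 0 5 0 0 7 85" --pt "0 0 5 0 0 7 85" --pt "0 0 5 0 0 7 85" --pt "0 0 5 0 0 7 85" --pt "0 0 5 0 0 7 85" --pt "0 0 5 0 0 7 85" --pt "0 0 5 0 0 7 85" --pt "0 0 0 0 0 7 85" --pt "0 0 0 0 0 7 85" --pt "0 0 0 0 0 7 85" --pt "0 0 0 0 0 7 85"

```text
clock: 1.97
tool_pos: [0.5705, 0.1257, 0.2988]
orientation: [180.0, 0.1, 5.5]
force: [-0.1, 0.2, -0.6]
opening: 0.992
grasp_force: 0.0
```

Call:
arm_command --pt "0 0 0 0 0 7 85" --pt "0 0 0 0 0 7 85" --pt "0 0 0 0 0 7 85" --pt "0 0 0 0 0 7 85" --pt "0 0 0 0 0 7 70" --pt "0 0 0 0 0 1 50" --pt "0 0 0 0 0 0 40" --pt "0 0 0 0 0 0 40" --pt "0 0 0 0 0 0 40"

```text
clock: 2.72
tool_pos: [0.5705, 0.1266, 0.2999]
orientation: [180.0, 0.0, -29.9]
force: [0.7, -0.5, -0.2]
opening: 0.466
grasp_force: 0.0
```

```bash
python3 - <<'E'
from h import *
import pickle
np.set_printoptions(precision=4,suppress=True)
c=capture("wrist");pickle.dump(c,open("wrist2.pkl","wb"))
s=get_state();print(s["tool_pos"],s["orientation"],s["qpos"],s["force"],s["torque"])
print("expected dot",proj(c,[.5706,.1264,.1855]))
u,v=proj(c,[.571,.127,.1855]).astype(int)
im=np.array(c["pixels"])[v-70:v+70,u-90:u+90]
im=np.clip(255*(im/255.)**0.45,0,255).astype(np.uint8);print(u,v)
save("crop2.png",cv2.resize(im,None,fx=4,fy=4,interpolation=cv2.INTER_CUBIC))
E
```

```text
[0.5705 0.1267 0.3   ] [179.9849   0.0151 -29.9132] [  9.1903   3.5988  67.764   -0.0023 108.6585 129.1027] [ 0.3845 -0.0668  0.1521] [ 0.0168 -0.0475  0.0129]
expected dot [280.5336 215.7178]
279 215
```

View pics/crop2.png

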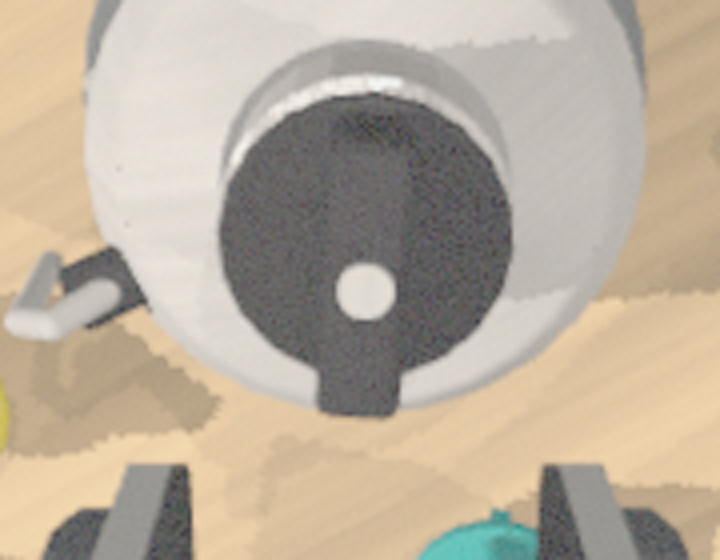

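The bar is now nearly vertical in the crop: dot at (365,291), end middle at (359,413), far end middle at (371,150). The two finger faces at 188 and 542 are symmetric about 365, so the tool is centred on the bar.

```bash
python3 - <<'E'
from h import *
import pickle
np.set_printoptions(precision=4,suppress=True)
c=pickle.load(open("wrist2.pkl","rb"));c1=pickle.load(open("wrist1.pkl","rb"))
P=lambda a,b:(189+a/4-.37,145+b/4-.37)
print(tri([ray(c,*P(365,291)),ray(c1,279.08,204.08)]),plane(c,*P(365,291),.1855))
a=plane(c,*P(360,395),.1855);b=plane(c,*P(370,170),.1855);v=a-b
print(a,b,np.linalg.norm(v),np.degrees(np.arctan2(v[1],v[0])))
E
```

```text
(array([0.5706, 0.1271, 0.188 ]), [np.float64(0.1), np.float64(0.1)]) [0.5697 0.1274 0.1855]
[0.5524 0.1385 0.1855] [0.5889 0.1154 0.1855] 0.043165721934581264 147.7371703985154
```

Call:
arm_command --pt "0 0 14 0 0 2 40" --pt "0 0 14 0 0 0 40" --pt "0 0 14 0 0 0 40" --pt "0 0 14 0 0 0 40" --pt "0 0 14 0 0 0 40" --pt "0 0 14 0 0 0 40" --pt "0 0 14 0 0 0 40" --pt "0 0 7 0 0 0 30" --pt "0 0 6 0 0 0 25" --pt "0 0 0 0 0 0 20" --pt "0 0 0 0 0 0 20"

```text
clock: 3.68
tool_pos: [0.5706, 0.127, 0.1895]
orientation: [-180.0, -0.0, -32.0]
force: [0.5, 0.2, -0.2]
opening: 0.233
grasp_force: 0.0
```

Call:
arm_command --pt "0 0 0 0 0 0 18" --pt "0 0 0 0 0 0 17" --pt "0 0 0 0 0 0 16.5"

```text
clock: 3.93
tool_pos: [0.5708, 0.127, 0.1902]
orientation: [-180.0, -0.1, -32.0]
force: [-0.9, -1.2, -0.4]
opening: 0.195
grasp_force: 0.2
```

Call:
arm_command --pt "0 0 0 0 0 0 15.5" --pt "0 0 0 0 0 0 15"

```text
clock: 4.1
tool_pos: [0.5708, 0.127, 0.1902]
orientation: [-180.0, -0.1, -32.0]
force: [-0.4, -0.9, 3.8]
opening: 0.181
grasp_force: 23.6
```

```bash
python3 -c "
from h import *
s=get_state();print({k:np.round(s[k],3) for k in ('force','torque','grasp_force','opening','tool_pos')})"
```

```text
{'force': array([-0.421, -0.856,  3.842]), 'torque': array([-0.073,  0.031,  0.021]), 'grasp_force': np.float64(23.585), 'opening': np.float64(0.181), 'tool_pos': array([0.571, 0.127, 0.19 ])}
```

Call:
arm_command --pt "0 0 0 0 0 0 13" --pt "0 0 0 0 0 0 10" --pt "0 0 0 0 0 0 5" --pt "0 0 0 0 0 0 5"

```text
clock: 4.43
tool_pos: [0.5707, 0.127, 0.1896]
orientation: [-180.0, -0.0, -32.0]
force: [1.0, -0.7, 2.6]
opening: 0.171
grasp_force: 58.9
```

```bash
python3 -c "
from h import *
s=get_state();print({k:np.round(s[k],3) for k in ('force','torque','grasp_force','opening','tool_pos')})"
```

```text
{'force': array([ 1.021, -0.696,  2.636]), 'torque': array([-0.07 , -0.176,  0.006]), 'grasp_force': np.float64(58.945), 'opening': np.float64(0.171), 'tool_pos': array([0.571, 0.127, 0.19 ])}
```

Call:
arm_command --pt "0 0 0 0 0 -2 5" --pt "0 0 0 0 0 -2 5" --pt "0 0 0 0 0 -2 5" --pt "0 0 0 0 0 0 5"

```text
clock: 4.77
tool_pos: [0.5707, 0.1271, 0.1895]
orientation: [-180.0, -0.0, -25.9]
force: [0.6, -0.8, 3.3]
opening: 0.174
grasp_force: 59.0
```

```bash
cat > st.py <<'E'
from h import *
s=get_state();print({k:np.round(s[k],4) for k in ('force','torque','grasp_force','opening','tool_pos','orientation','qpos','clock')})
E
python3 st.py
```

```text
{'force': array([ 0.6451, -0.7713,  3.2604]), 'torque': array([ 0.0188, -0.1081, -0.0034]), 'grasp_force': np.float64(59.024), 'opening': np.float64(0.1738), 'tool_pos': array([0.5707, 0.1271, 0.1895]), 'orientation': array([-1.79968e+02, -2.49000e-02, -2.59248e+01]), 'qpos': array([9.218300e+00, 2.635100e+00, 7.996690e+01, 1.200000e-02,
       9.735920e+01, 1.251447e+02]), 'clock': np.float64(4.7667)}
```

Call:
arm_command --pt "0 0 0 0 0 -2 5" --pt "0 0 0 0 0 0 5"

```text
clock: 4.93
tool_pos: [0.5706, 0.1271, 0.1895]
orientation: [-180.0, -0.0, -24.0]
force: [0.8, 0.2, 3.5]
opening: 0.173
grasp_force: 59.0
```

```bash
sed -i "s/'grasp_force','opening','tool_pos','orientation','qpos'/'tool_pos','orientation'/" st.py; python3 st.py
```

```text
{'force': array([0.8075, 0.2135, 3.5039]), 'torque': array([ 0.0417, -0.2147, -0.0244]), 'tool_pos': array([0.5706, 0.1271, 0.1895]), 'orientation': array([-1.799709e+02, -2.120000e-02, -2.398090e+01]), 'clock': np.float64(4.9333)}
```

Call:
arm_command --pt "0 0 0 0 0 -2 5" --pt "0 0 0 0 0 0 5"

```text
clock: 5.1
tool_pos: [0.5706, 0.1271, 0.1894]
orientation: [-180.0, -0.0, -22.0]
force: [1.1, 1.1, 4.0]
opening: 0.172
grasp_force: 59.0
```

```bash
python3 st.py
```

```text
{'force': array([1.1269, 1.0775, 3.9835]), 'torque': array([ 0.041 , -0.1191,  0.0043]), 'tool_pos': array([0.5706, 0.1271, 0.1894]), 'orientation': array([-1.799789e+02, -1.640000e-02, -2.201110e+01]), 'clock': np.float64(5.1)}
```

Call:
arm_command --pt "0 0 0 0 0 -2 5" --pt "0 0 0 0 0 0 5"

```text
clock: 5.27
tool_pos: [0.5706, 0.1271, 0.1894]
orientation: [-180.0, -0.0, -20.0]
force: [0.6, -0.6, 3.8]
opening: 0.173
grasp_force: 59.0
```

```bash
python3 st.py
```

```text
{'force': array([ 0.5689, -0.5502,  3.8282]), 'torque': array([ 0.0712, -0.1755, -0.0367]), 'tool_pos': array([0.5706, 0.1271, 0.1894]), 'orientation': array([-1.799844e+02, -1.160000e-02, -2.003470e+01]), 'clock': np.float64(5.2667)}
```

Call:
arm_command --pt "0 0 0 0 0 -2 5" --pt "0 0 0 0 0 0 5"

```text
clock: 5.43
tool_pos: [0.5706, 0.1271, 0.1893]
orientation: [-180.0, -0.0, -18.0]
force: [0.5, -0.1, 3.7]
opening: 0.171
grasp_force: 59.0
```

```bash
python3 st.py
```

```text
{'force': array([ 0.4503, -0.0725,  3.7189]), 'torque': array([ 0.0418, -0.1248,  0.0534]), 'tool_pos': array([0.5706, 0.1271, 0.1893]), 'orientation': array([-1.799903e+02, -6.800000e-03, -1.804980e+01]), 'clock': np.float64(5.4333)}
```

Call:
arm_command --pt "0 0 0 0 0 -2 5" --pt "0 0 0 0 0 0 5"

```text
clock: 5.6
tool_pos: [0.5705, 0.1271, 0.1893]
orientation: [-180.0, -0.0, -16.1]
force: [0.8, -0.0, 3.9]
opening: 0.175
grasp_force: 59.1
```

```bash
python3 st.py
```

```text
{'force': array([ 0.804 , -0.0308,  3.866 ]), 'torque': array([ 0.0394, -0.0897,  0.0622]), 'tool_pos': array([0.5705, 0.1271, 0.1893]), 'orientation': array([-1.799936e+02, -2.300000e-03, -1.605450e+01]), 'clock': np.float64(5.6)}
```

Call:
arm_command --pt "0 0 0 0 0 -2 5" --pt "0 0 0 0 0 0 5"

```text
clock: 5.77
tool_pos: [0.5705, 0.127, 0.1893]
orientation: [-180.0, -0.0, -14.1]
force: [0.3, 0.3, 4.4]
opening: 0.166
grasp_force: 59.0
```

```bash
python3 st.py
```

```text
{'force': array([0.306 , 0.3283, 4.4493]), 'torque': array([ 0.0652, -0.114 ,  0.0382]), 'tool_pos': array([0.5705, 0.127 , 0.1893]), 'orientation': array([-1.799965e+02, -1.300000e-03, -1.406920e+01]), 'clock': np.float64(5.7667)}
```

Call:
arm_command --pt "0 0 0 0 0 -2 5" --pt "0 0 0 0 0 0 5"

```text
clock: 5.93
tool_pos: [0.5705, 0.127, 0.1893]
orientation: [-180.0, 0.0, -12.1]
force: [-0.1, 0.2, 3.5]
opening: 0.174
grasp_force: 59.1
```

```bash
python3 st.py
```

```text
{'force': array([-0.1283,  0.1635,  3.5095]), 'torque': array([ 0.0404, -0.1656, -0.0566]), 'tool_pos': array([0.5705, 0.127 , 0.1893]), 'orientation': array([-1.79999e+02,  1.50000e-03, -1.20732e+01]), 'clock': np.float64(5.9333)}
```

Call:
arm_command --pt "0 0 0 0 0 -2 5" --pt "0 0 0 0 0 0 5"

```text
clock: 6.1
tool_pos: [0.5705, 0.127, 0.1893]
orientation: [-180.0, 0.0, -10.1]
force: [0.2, -0.1, 2.7]
opening: 0.175
grasp_force: 59.1
```

```bash
python3 st.py
```

```text
{'force': array([ 0.2392, -0.0604,  2.677 ]), 'torque': array([ 0.0114, -0.1129,  0.0236]), 'tool_pos': array([0.5705, 0.127 , 0.1893]), 'orientation': array([-1.799982e+02,  1.100000e-03, -1.007800e+01]), 'clock': np.float64(6.1)}
```

Call:
arm_command --pt "0 0 0 0 0 -2 5" --pt "0 0 0 0 0 0 5"

```text
clock: 6.27
tool_pos: [0.5705, 0.127, 0.1893]
orientation: [-180.0, -0.0, -8.1]
force: [-0.0, -0.2, 3.6]
opening: 0.173
grasp_force: 59.1
```

```bash
python3 st.py
```

```text
{'force': array([-0.0196, -0.1757,  3.5555]), 'torque': array([ 0.0273, -0.1461, -0.0286]), 'tool_pos': array([0.5705, 0.127 , 0.1893]), 'orientation': array([-1.799993e+02, -1.000000e-04, -8.077000e+00]), 'clock': np.float64(6.2667)}
```

Call:
arm_command --pt "0 0 0 0 0 -2 5" --pt "0 0 0 0 0 0 5"

```text
clock: 6.43
tool_pos: [0.5705, 0.127, 0.1893]
orientation: [-180.0, 0.0, -6.1]
force: [0.6, -0.6, 4.7]
opening: 0.174
grasp_force: 59.1
```

```bash
python3 st.py
```

```text
{'force': array([ 0.6323, -0.5705,  4.7297]), 'torque': array([-0.0431, -0.1076,  0.0489]), 'tool_pos': array([0.5705, 0.127 , 0.1893]), 'orientation': array([-1.799991e+02,  2.200000e-03, -6.077000e+00]), 'clock': np.float64(6.4333)}
```

Call:
arm_command --pt "0 0 0 0 0 -2 5" --pt "0 0 0 0 0 0 5"

```text
clock: 6.6
tool_pos: [0.5705, 0.127, 0.1892]
orientation: [180.0, 0.0, -4.1]
force: [0.5, -0.5, 3.5]
opening: 0.172
grasp_force: 59.1
```

```bash
python3 st.py
```

```text
{'force': array([ 0.4584, -0.5137,  3.5078]), 'torque': array([ 0.0094, -0.0569, -0.0452]), 'tool_pos': array([0.5705, 0.127 , 0.1892]), 'orientation': array([ 1.799998e+02,  3.600000e-03, -4.077100e+00]), 'clock': np.float64(6.6)}
```

Call:
arm_command --pt "0 0 0 0 0 -2 5" --pt "0 0 0 0 0 0 5"

```text
clock: 6.77
tool_pos: [0.5705, 0.127, 0.1893]
orientation: [-180.0, -0.0, -2.1]
force: [-0.4, -0.5, 3.7]
opening: 0.173
grasp_force: 59.1
```

```bash
python3 st.py
```

```text
{'force': array([-0.3876, -0.5028,  3.7486]), 'torque': array([ 0.036 , -0.0864, -0.0301]), 'tool_pos': array([0.5705, 0.127 , 0.1893]), 'orientation': array([-1.799973e+02, -6.000000e-04, -2.076900e+00]), 'clock': np.float64(6.7667)}
```

Call:
arm_command --pt "0 0 0 0 0 -2 5" --pt "0 0 0 0 0 0 5"

```text
clock: 6.93
tool_pos: [0.5705, 0.127, 0.1893]
orientation: [180.0, 0.0, -0.1]
force: [0.2, -0.1, 3.1]
opening: 0.173
grasp_force: 59.1
```

```bash
python3 st.py
```

```text
{'force': array([ 0.2428, -0.0902,  3.077 ]), 'torque': array([-0.018 , -0.0705,  0.0287]), 'tool_pos': array([0.5705, 0.127 , 0.1893]), 'orientation': array([ 1.799995e+02,  1.200000e-03, -7.840000e-02]), 'clock': np.float64(6.9333)}
```

Call:
arm_command --pt "0 0 0 0 0 -2 5" --pt "0 0 0 0 0 0 5"

```text
clock: 7.1
tool_pos: [0.5705, 0.127, 0.1893]
orientation: [-180.0, 0.0, 1.9]
force: [0.3, -0.7, 4.4]
opening: 0.173
grasp_force: 59.1
```

```bash
python3 st.py
```

```text
{'force': array([ 0.3008, -0.7497,  4.3808]), 'torque': array([ 0.0651, -0.0868,  0.026 ]), 'tool_pos': array([0.5705, 0.127 , 0.1893]), 'orientation': array([-1.799981e+02,  3.600000e-03,  1.921000e+00]), 'clock': np.float64(7.1)}
```

Call:
arm_command --pt "0 0 0 0 0 -2 5" --pt "0 0 0 0 0 0 5"

```text
clock: 7.27
tool_pos: [0.5705, 0.127, 0.1893]
orientation: [-180.0, 0.0, 3.9]
force: [-0.3, 0.3, 3.0]
opening: 0.17
grasp_force: 59.1
```

```bash
python3 st.py
```

```text
{'force': array([-0.3231,  0.3033,  3.038 ]), 'torque': array([ 0.0311, -0.0614,  0.0023]), 'tool_pos': array([0.5705, 0.127 , 0.1893]), 'orientation': array([-1.799974e+02,  1.200000e-03,  3.918800e+00]), 'clock': np.float64(7.2667)}
```

Call:
arm_command --pt "0 0 0 0 0 -2 5" --pt "0 0 0 0 0 0 5"

```text
clock: 7.43
tool_pos: [0.5705, 0.127, 0.1893]
orientation: [-180.0, -0.0, 5.9]
force: [0.2, 0.7, 2.4]
opening: 0.176
grasp_force: 59.1
```

```bash
python3 st.py
```

```text
{'force': array([0.1825, 0.73  , 2.3579]), 'torque': array([ 0.0582, -0.0568,  0.0302]), 'tool_pos': array([0.5705, 0.127 , 0.1893]), 'orientation': array([-1.799973e+02, -1.500000e-03,  5.919900e+00]), 'clock': np.float64(7.4333)}
```

Call:
arm_command --pt "0 0 0 0 0 -2 5" --pt "0 0 0 0 0 0 5"

```text
clock: 7.6
tool_pos: [0.5705, 0.127, 0.1893]
orientation: [-180.0, -0.0, 7.9]
force: [0.7, 0.3, 3.8]
opening: 0.174
grasp_force: 59.1
```

```bash
python3 st.py
```

```text
{'force': array([0.7243, 0.3205, 3.8285]), 'torque': array([ 0.0224, -0.0996,  0.0771]), 'tool_pos': array([0.5705, 0.127 , 0.1893]), 'orientation': array([-1.799997e+02, -5.000000e-04,  7.921000e+00]), 'clock': np.float64(7.6)}
```

Call:
arm_command --pt "0 0 0 0 0 -2 5" --pt "0 0 0 0 0 0 5"

```text
clock: 7.77
tool_pos: [0.5705, 0.127, 0.1893]
orientation: [-180.0, 0.0, 9.9]
force: [0.1, 1.0, 3.0]
opening: 0.17
grasp_force: 59.1
```

```bash
python3 st.py
```

```text
{'force': array([0.0699, 0.9711, 2.9505]), 'torque': array([ 0.0523, -0.0547,  0.0412]), 'tool_pos': array([0.5705, 0.127 , 0.1893]), 'orientation': array([-1.799987e+02,  4.400000e-03,  9.915600e+00]), 'clock': np.float64(7.7667)}
```

Call:
arm_command --pt "0 0 0 0 0 -2 5" --pt "0 0 0 0 0 0 5"

```text
clock: 7.93
tool_pos: [0.5705, 0.127, 0.1893]
orientation: [-180.0, 0.0, 11.9]
force: [0.5, 0.1, 3.1]
opening: 0.171
grasp_force: 59.1
```

```bash
python3 st.py
```

```text
{'force': array([0.5465, 0.0534, 3.1121]), 'torque': array([ 0.0638, -0.0704,  0.0032]), 'tool_pos': array([0.5705, 0.127 , 0.1893]), 'orientation': array([-1.799966e+02,  4.100000e-03,  1.192100e+01]), 'clock': np.float64(7.9333)}
```

Call:
arm_command --pt "0 0 0 0 0 -2 5" --pt "0 0 0 0 0 0 5"

```text
clock: 8.1
tool_pos: [0.5704, 0.1272, 0.1893]
orientation: [-180.0, 0.0, 13.9]
force: [0.2, 0.5, 3.4]
opening: 0.172
grasp_force: 59.1
```

```bash
python3 st.py
```

```text
{'force': array([0.1564, 0.5123, 3.3829]), 'torque': array([ 0.1894, -0.0021, -0.0295]), 'tool_pos': array([0.5704, 0.1272, 0.1893]), 'orientation': array([-1.799745e+02,  6.600000e-03,  1.392450e+01]), 'clock': np.float64(8.1)}
```

Small change: the x torque and y position moved slightly. I'll take 1° now.

Call:
arm_command --pt "0 0 0 0 0 -1 5" --pt "0 0 0 0 0 0 5"

```text
clock: 8.27
tool_pos: [0.5704, 0.1272, 0.1893]
orientation: [-180.0, 0.0, 15.0]
force: [-0.8, 2.1, 4.1]
opening: 0.176
grasp_force: 59.1
```

```bash
python3 st.py
```

```text
{'force': array([-0.7868,  2.0748,  4.1276]), 'torque': array([ 0.3496,  0.0483, -0.1997]), 'tool_pos': array([0.5704, 0.1272, 0.1893]), 'orientation': array([-1.799717e+02,  5.800000e-03,  1.496380e+01]), 'clock': np.float64(8.2667)}
```

Call:
arm_command --pt "0 0 0 0 0 -0.5 5" --pt "0 0 0 0 0 0 5"

```text
clock: 8.43
tool_pos: [0.5704, 0.1272, 0.1893]
orientation: [-180.0, 0.0, 15.5]
force: [-0.7, 2.1, 4.1]
opening: 0.173
grasp_force: 59.1
```

```bash
python3 st.py
```

```text
{'force': array([-0.7027,  2.0941,  4.0861]), 'torque': array([ 0.4838,  0.1221, -0.311 ]), 'tool_pos': array([0.5704, 0.1272, 0.1893]), 'orientation': array([-1.799725e+02,  4.100000e-03,  1.548750e+01]), 'clock': np.float64(8.4333)}
```

The first stop is reached at 0.31 Nm, with the tool near yaw 14. I back off 2.3° and press down in small steps.

Call:
arm_command --pt "0 0 0 0 0 1.2 5" --pt "0 0 0 0 0 1.1 5" --pt "0 0 1 0 0 0 5" --pt "0 0 1 0 0 0 5" --pt "0 0 0 0 0 0 5"

```text
clock: 8.85
tool_pos: [0.5705, 0.127, 0.1874]
orientation: [-180.0, -0.0, 13.2]
force: [-1.8, 2.2, 6.1]
opening: 0.174
grasp_force: 59.3
```

```bash
python3 st.py
```

```text
{'force': array([-1.8356,  2.1941,  6.1199]), 'torque': array([ 0.4646,  0.1895, -0.0221]), 'tool_pos': array([0.5705, 0.127 , 0.1874]), 'orientation': array([-1.799939e+02, -8.900000e-03,  1.320190e+01]), 'clock': np.float64(8.85)}
```

Call:
arm_command --pt "0 0 0.7 0 0 0 5" --pt "0 0 0.8 0 0 0 5" --pt "0 0 0 0 0 0 5"

```text
clock: 9.1
tool_pos: [0.5705, 0.1271, 0.1862]
orientation: [-180.0, -0.0, 13.2]
force: [-1.9, 1.9, 6.1]
opening: 0.17
grasp_force: 59.5
```

```bash
python3 st.py
```

```text
{'force': array([-1.9043,  1.8761,  6.096 ]), 'torque': array([0.4378, 0.2481, 0.0664]), 'tool_pos': array([0.5705, 0.1271, 0.1862]), 'orientation': array([-1.79996e+02, -2.67000e-02,  1.32091e+01]), 'clock': np.float64(9.1)}
```

Call:
arm_command --pt "0 0 0.8 0 0 0 5" --pt "0 0 0.8 0 0 0 5" --pt "0 0 0 0 0 0 5"

```text
clock: 9.35
tool_pos: [0.5705, 0.1271, 0.1849]
orientation: [-180.0, -0.0, 13.2]
force: [-2.0, 1.9, 7.6]
opening: 0.176
grasp_force: 59.6
```

```bash
python3 st.py
```

```text
{'force': array([-2.0324,  1.9407,  7.5771]), 'torque': array([0.3848, 0.4493, 0.0379]), 'tool_pos': array([0.5705, 0.1271, 0.1849]), 'orientation': array([-1.799973e+02, -4.210000e-02,  1.320640e+01]), 'clock': np.float64(9.35)}
```

The force follows the spring at about 1 N/mm. Another 1.6 mm brings it to about 6 mm.

Call:
arm_command --pt "0 0 0.9 0 0 0 5" --pt "0 0 0.9 0 0 0 5" --pt "0 0 0 0 0 0 5"

```text
clock: 9.6
tool_pos: [0.5705, 0.1271, 0.1835]
orientation: [-180.0, -0.1, 13.2]
force: [-2.5, 1.6, 8.4]
opening: 0.172
grasp_force: 59.8
```

```bash
python3 st.py
```

```text
{'force': array([-2.4573,  1.6212,  8.4231]), 'torque': array([ 0.3484,  0.5041, -0.0143]), 'tool_pos': array([0.5705, 0.1271, 0.1835]), 'orientation': array([-1.799983e+02, -6.190000e-02,  1.320470e+01]), 'clock': np.float64(9.6)}
```

Call:
arm_command --pt "0 0 0.2 0 0 -1.5 5" --pt "0 0 0 0 0 -1.5 5" --pt "0 0 0 0 0 0 5"

```text
clock: 9.85
tool_pos: [0.5709, 0.1269, 0.1837]
orientation: [180.0, -0.1, 16.3]
force: [-1.8, 0.5, 9.1]
opening: 0.173
grasp_force: 59.8
```

```bash
python3 st.py
```

```text
{'force': array([-1.8397,  0.5486,  9.1188]), 'torque': array([0.2768, 0.2602, 0.0717]), 'tool_pos': array([0.5709, 0.1269, 0.1837]), 'orientation': array([ 1.799652e+02, -1.245000e-01,  1.627230e+01]), 'clock': np.float64(9.85)}
```

It is past the stop without torque, so I turn on.

Call:
arm_command --pt "0 0 0 0 0 -3 5" --pt "0 0 0 0 0 -3 5" --pt "0 0 0 0 0 -3 5" --pt "0 0 0 0 0 -3 5" --pt "0 0 0 0 0 -3 5" --pt "0 0 0 0 0 -3 5" --pt "0 0 0 0 0 -3 5" --pt "0 0 0 0 0 -3 5" --pt "0 0 0 0 0 -2 5" --pt "0 0 0 0 0 0 5"

```text
clock: 10.68
tool_pos: [0.5713, 0.1268, 0.1838]
orientation: [179.9, -0.1, 42.3]
force: [0.5, 1.3, 9.3]
opening: 0.173
grasp_force: 59.8
```

```bash
python3 st.py
```

```text
{'force': array([0.4593, 1.3392, 9.3069]), 'torque': array([0.1913, 0.0207, 0.043 ]), 'tool_pos': array([0.5713, 0.1268, 0.1838]), 'orientation': array([ 1.79872e+02, -1.41200e-01,  4.22955e+01]), 'clock': np.float64(10.6833)}
```

Call:
arm_command --pt "0 0 0 0 0 -2 5" --pt "0 0 0 0 0 -2 5" --pt "0 0 0 0 0 -2 5" --pt "0 0 0 0 0 -1.5 5" --pt "0 0 0 0 0 0 5"

```text
clock: 11.1
tool_pos: [0.5709, 0.1271, 0.1838]
orientation: [179.9, -0.1, 49.8]
force: [-1.6, 2.4, 9.6]
opening: 0.166
grasp_force: 59.9
```

```bash
python3 st.py
```

```text
{'force': array([-1.65  ,  2.4293,  9.6403]), 'torque': array([ 0.3478,  0.2964, -0.0533]), 'tool_pos': array([0.5709, 0.1271, 0.1838]), 'orientation': array([ 1.799069e+02, -1.103000e-01,  4.977360e+01]), 'clock': np.float64(11.1)}
```

At 35.6° beyond the stop there is no stop torque, which is inside the lift window. I lift 10 mm gently and check.

Call:
arm_command --pt "0 0 -2 0 0 0 5" --pt "0 0 -2 0 0 0 5" --pt "0 0 -2 0 0 0 5" --pt "0 0 -1.5 0 0 0 5" --pt "0 0 -1.5 0 0 0 5" --pt "0 0 0 0 0 0 5"

```text
clock: 11.6
tool_pos: [0.5701, 0.1266, 0.1903]
orientation: [-180.0, 0.1, 49.7]
force: [0.4, -0.5, 2.1]
opening: 0.176
grasp_force: 59.0
```

```bash
python3 st.py
```

```text
{'force': array([ 0.4317, -0.4826,  2.1038]), 'torque': array([ 0.1846,  0.0106, -0.0463]), 'tool_pos': array([0.5701, 0.1266, 0.1903]), 'orientation': array([-1.79953e+02,  1.13300e-01,  4.96873e+01]), 'clock': np.float64(11.6)}
```

Call:
arm_command --pt "0 0 -1 0 0 0 5" --pt "0 0 -1 0 0 0 5" --pt "0 0 -1 0 0 0 5" --pt "0 0 -1 0 0 0 5" --pt "0 0 0 0 0 0 5"

```text
clock: 12.02
tool_pos: [0.5704, 0.1269, 0.195]
orientation: [-180.0, 0.0, 49.7]
force: [-0.4, 0.4, -2.3]
opening: 0.174
grasp_force: 58.5
```

```bash
python3 st.py
```

```text
{'force': array([-0.4312,  0.392 , -2.2752]), 'torque': array([ 0.0474,  0.1976, -0.0068]), 'tool_pos': array([0.5704, 0.1269, 0.195 ]), 'orientation': array([-1.799752e+02,  3.270000e-02,  4.969610e+01]), 'clock': np.float64(12.0167)}
```

The cap is free, carrying only its weight. I lift on.

Call:
arm_command --pt "0 0 -3 0 0 0 5" --pt "0 0 -3 0 0 0 5" --pt "0 0 -4 0 0 0 5" --pt "0 0 -5 0 0 0 5" --pt "0 0 -8 0 0 0 5" --pt "0 0 -12 0 0 0 5" --pt "0 0 -15 0 0 0 5" --pt "0 0 -15 0 0 0 5" --pt "0 0 -15 0 0 0 5" --pt "0 0 0 0 0 0 5"

```text
clock: 12.85
tool_pos: [0.5714, 0.1271, 0.2805]
orientation: [179.7, -0.3, 49.7]
force: [0.0, 0.1, -0.7]
opening: 0.171
grasp_force: 58.6
```

```bash
python3 - <<'E'
from h import *
import pickle
np.set_printoptions(precision=4,suppress=True)
s=get_state();print(s["tool_pos"],s["orientation"],s["force"])
c=capture("side");pickle.dump(c,open("side3.pkl","wb"))
c2=capture("scene");pickle.dump(c2,open("scene3.pkl","wb"))
# ramekin: white blob rim contour in scene & side & wrist1
w=pickle.load(open("wrist1.pkl","rb"))
R=[]
for n,c,(u,v) in(("scene",c2,(208,278)),("side",c,(320,210)),("wrist",w,(222,330))):
    im=np.array(c["pixels"])[v-45:v+45,u-45:u+45]
    hsv=cv2.cvtColor(im,cv2.COLOR_RGB2HSV);m=((hsv[...,1]<70)&(hsv[...,2]>90)).astype(np.uint8)
    m=cv2.morphologyEx(m,cv2.MORPH_CLOSE,np.ones((5,5)))
    k,L,S,ce=cv2.connectedComponentsWithStats(m);i=1+np.argmax(S[1:,4])
    cn=max(cv2.findContours((L==i).astype(np.uint8),0,1)[0],key=cv2.contourArea)
    e=cv2.fitEllipse(cv2.convexHull(cn));uv=(e[0][0]+u-45,e[0][1]+v-45)
    print(n,uv,e[1],S[i],plane(c,*uv,.028));R.append(ray(c,*uv))
print(tri(R))
# tool-relative target
T=s["tool_pos"]
a=np.array(c["pixels"])[170:290,220:380];b=np.array(c2["pixels"])[130:320,160:360]
out=np.zeros((600,800,3),np.uint8)
a=cv2.resize(a,(400,300));b=cv2.resize(b,(400,380));out[:300,:400]=a;out[:380,400:]=b;save("crop3.png",out)
E
```

```text
[0.5714 0.1271 0.2805] [179.7262  -0.3157  49.7018] [ 0.012   0.1254 -0.7474]
scene (207.75149536132812, 277.06957244873047) (41.0445671081543, 48.63948440551758) [  21   23   48   43 1520] [ 0.4867 -0.1248  0.028 ]
side (281.9944496154785, 235.31224060058594) (33.32617950439453, 50.95798873901367) [  0  46  25  44 900] [0.5684 0.0586 0.028 ]
wrist (221.77521514892578, 329.4347953796387) (64.44418334960938, 72.90604400634766) [   8   12   74   65 3669] [ 0.4845 -0.1192  0.028 ]
(array([ 0.5167, -0.0922, -0.0103]), [np.float64(49.6), np.float64(103.3), np.float64(56.1)])
```

View pics/crop3.png

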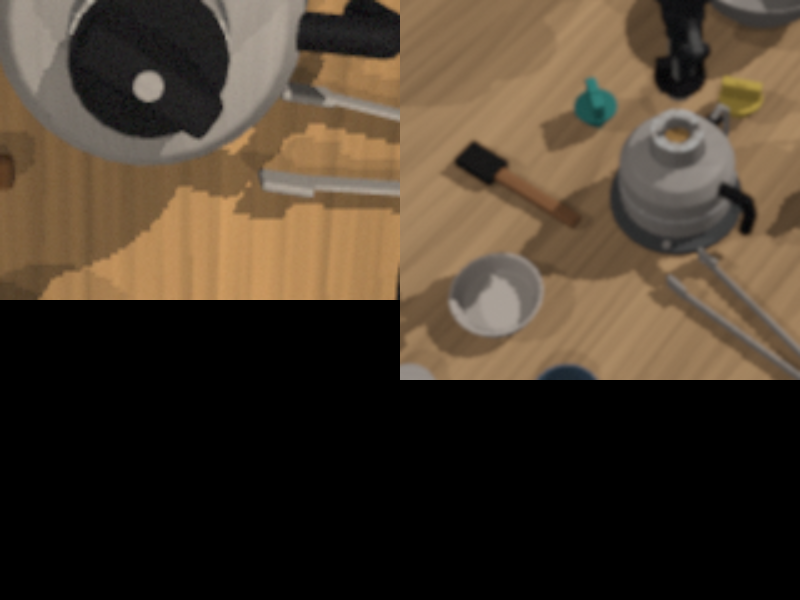

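The right half (scene) shows the neck open and the cap held by the gripper at about crop (680,75). The left half was the wrong view. The ramekin is at about (0.485,−0.122). I carry the cap there and turn to yaw 90 to keep the fingers clear of the jar and mug.

Call:
arm_command --pt "0 0 0 0 0 -6.7 5" --pt "0 0 0 0 0 -6.7 5" --pt "0 0 0 0 0 -6.7 5" --pt "0 0 0 0 0 -6.7 5" --pt "0 0 0 0 0 -6.7 5" --pt "0 0 0 0 0 -6.8 5" --pt "-15 -5 0 0 0 0 5" --pt "-25 -9 0 0 0 0 5" --pt "-30 -10 0 0 0 0 5" --pt "-30 -10 0 0 0 0 5" --pt "-30 -10 0 0 0 0 5" --pt "-30 -10 0 0 0 0 5"

```text
clock: 13.95
tool_pos: [0.5152, -0.0347, 0.2742]
orientation: [-179.9, 0.0, 89.9]
force: [0.2, 0.3, -1.5]
opening: 0.173
grasp_force: 58.7
```

Call:
arm_command --pt "-30 -10 0 0 0 0 5" --pt "-25 -9 0 0 0 0 5" --pt "-20 -8 0 0 0 0 5" --pt "-14 -4.5 0 0 0 0 5" --pt "0 0 20 0 0 0 5" --pt "0 0 25 0 0 0 5" --pt "0 0 20 0 0 0 5" --pt "0 0 15 0 0 0 5" --pt "0 0 0 0 0 0 5" --pt "0 0 0 0 0 0 5"

```text
clock: 14.78
tool_pos: [0.484, -0.1222, 0.1939]
orientation: [-179.8, -0.0, 89.9]
force: [-0.4, -0.5, -1.2]
opening: 0.174
grasp_force: 58.7
```

```bash
python3 st.py; python3 - <<'E'
from h import *
import pickle
np.set_printoptions(precision=4,suppress=True)
out=np.zeros((600,800,3),np.uint8)
for i,n in enumerate(("side","wrist")):
    c=capture(n);pickle.dump(c,open(n+"4.pkl","wb"))
    im=np.array(c["pixels"])
    p=proj(c,[.485,-.122,.028]).astype(int);print(n,p)
    if n=="side":
        a=im[max(p[1]-75,0):p[1]+25,p[0]-65:p[0]+65];print(a.shape);out[:400,:400]=cv2.resize(a,(400,400)) if 0 else cv2.copyMakeBorder(cv2.resize(a,None,fx=3,fy=3),0,100,0,10,0)[:400,:400]
    else: out[:300,400:]=cv2.resize(im,(400,300))
c=capture("scene");pickle.dump(c,open("scene4.pkl","wb"));p=proj(c,[.485,-.122,.028]).astype(int);print(p)
a=np.array(c["pixels"])[p[1]-60:p[1]+40,p[0]-65:p[0]+65];out[300:600,400:790]=cv2.resize(a,None,fx=3,fy=3)
save("crop4.png",np.clip(255*(out/255.)**.7,0,255).astype(np.uint8))
w=pickle.load(open("wrist0.pkl","rb"))
print("jar",plane(w,212,380,.085))
E
```

```text
{'force': array([-0.4049, -0.4794, -1.1591]), 'torque': array([-0.0096, -0.0204,  0.0209]), 'tool_pos': array([ 0.484 , -0.1222,  0.1939]), 'orientation': array([-1.798351e+02, -4.100000e-02,  8.989390e+01]), 'clock': np.float64(14.7833)}
side [319 207]
(100, 130, 3)
wrist [279 194]
[207 275]
jar [ 0.5282 -0.2052  0.085 ]
```

View pics/crop4.png

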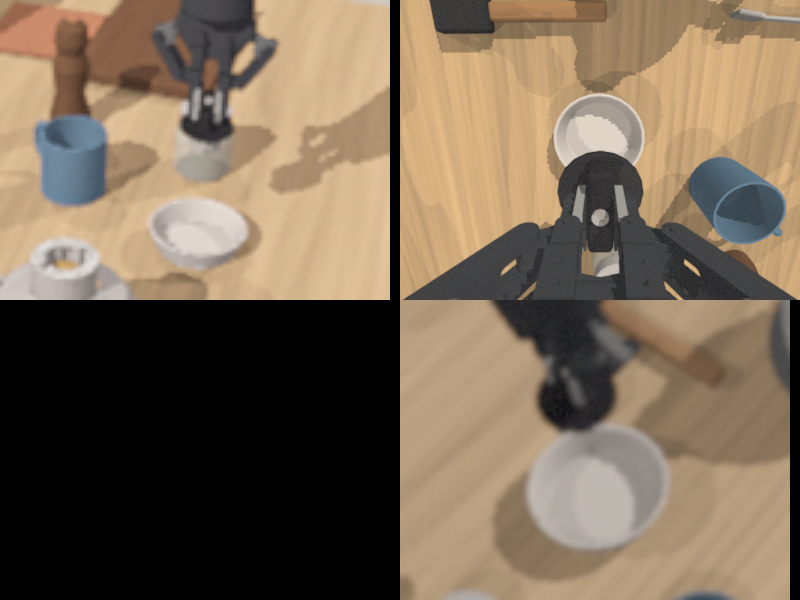

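The composite shows the cap above the ramekin. The wrist view puts the ramekin centre at about (279,192) against a predicted (279,194), so it is aligned within 2 mm. I descend, with the last part slow.

Call:
arm_command --pt "0 0 15 0 0 0 5" --pt "0 0 20 0 0 0 5" --pt "0 0 20 0 0 0 5" --pt "0 0 20 0 0 0 5" --pt "0 0 15 0 0 0 5" --pt "0 0 12 0 0 0 5" --pt "0 0 8 0 0 0 5" --pt "0 0 6 0 0 0 5" --pt "0 0 4 0 0 0 5" --pt "0 0 2 0 0 0 5" --pt "0 0 1 0 0 0 5" --pt "0 0 0 0 0 0 5"

```text
clock: 15.93
tool_pos: [0.4853, -0.1221, 0.0727]
orientation: [180.0, 0.0, 90.0]
force: [0.6, -0.9, -0.6]
opening: 0.173
grasp_force: 58.7
```

Call:
arm_command --pt "0 0 1 0 0 0 5" --pt "0 0 1 0 0 0 5" --pt "0 0 0 0 0 0 5"

```text
clock: 16.18
tool_pos: [0.4851, -0.122, 0.0703]
orientation: [180.0, 0.0, 90.0]
force: [-0.7, -0.4, -1.0]
opening: 0.175
grasp_force: 58.7
```

Call:
arm_command --pt "0 0 1 0 0 0 5" --pt "0 0 1 0 0 0 5" --pt "0 0 1 0 0 0 5" --pt "0 0 0 0 0 0 5"

```text
clock: 16.52
tool_pos: [0.4849, -0.1219, 0.0669]
orientation: [-180.0, -0.0, 90.0]
force: [-0.3, -0.1, -1.3]
opening: 0.174
grasp_force: 58.7
```

Call:
arm_command --pt "0 0 0.7 0 0 0 5" --pt "0 0 0.7 0 0 0 5" --pt "0 0 0 0 0 0 5"

```text
clock: 16.77
tool_pos: [0.485, -0.122, 0.0657]
orientation: [-180.0, 0.0, 90.0]
force: [0.2, 0.1, -1.4]
opening: 0.172
grasp_force: 58.8
```

Call:
arm_command --pt "0 0 0.6 0 0 0 5" --pt "0 0 0.6 0 0 0 5" --pt "0 0 0 0 0 0 5"

```text
clock: 17.02
tool_pos: [0.4851, -0.1221, 0.0656]
orientation: [180.0, 0.0, 90.0]
force: [-2.6, 0.3, 4.5]
opening: 0.174
grasp_force: 59.5
```

Touchdown at 4.5 N. I release gradually.

Call:
arm_command --pt "0 0 0 0 0 0 14" --pt "0 0 0 0 0 0 16" --pt "0 0 0 0 0 0 18" --pt "0 0 0 0 0 0 22" --pt "0 0 0 0 0 0 28" --pt "0 0 0 0 0 0 32" --pt "0 0 0 0 0 0 32" --pt "0 0 0 0 0 0 32"

```text
clock: 17.68
tool_pos: [0.485, -0.122, 0.0645]
orientation: [-180.0, -0.0, 90.0]
force: [0.4, 0.1, -1.1]
opening: 0.375
grasp_force: 0.0
```

Call:
arm_command --pt "0 0 -5 0 0 0 32" --pt "0 0 -10 0 0 0 32" --pt "0 0 -20 0 0 0 32" --pt "0 0 -25 0 0 0 32" --pt "0 0 -25 0 0 0 32" --pt "0 0 -25 0 0 0 32" --pt "0 0 -20 0 0 0 32" --pt "0 0 0 0 0 0 32" --pt "0 0 0 0 0 0 32"

```text
clock: 18.43
tool_pos: [0.4858, -0.1222, 0.197]
orientation: [179.8, 0.1, 90.0]
force: [-0.3, 0.8, -0.9]
opening: 0.375
grasp_force: 0.0
```

```bash
python3 - <<'E'
from h import *
s=get_state();print(s["tool_pos"],s["force"],s["opening"])
c=capture("wrist");a=cv2.resize(np.array(c["pixels"]),(400,300))
d=capture("side");p=proj(d,[.485,-.122,.03]).astype(int)
b=cv2.resize(np.array(d["pixels"])[p[1]-50:p[1]+40,p[0]-60:p[0]+60],(400,300))
save("crop5.png",np.hstack([a,b]))
print(proj(c,[.485,-.122,.028]),proj(c,[.485,-.122,.061]))
E
```

```text
[ 0.48575175 -0.12224703  0.19700453] [-0.34681471  0.83969679 -0.85561027] 0.37477812842688274
[277.07452239 194.25084521] [276.87738269 205.41522381]
```

View pics/crop5.png

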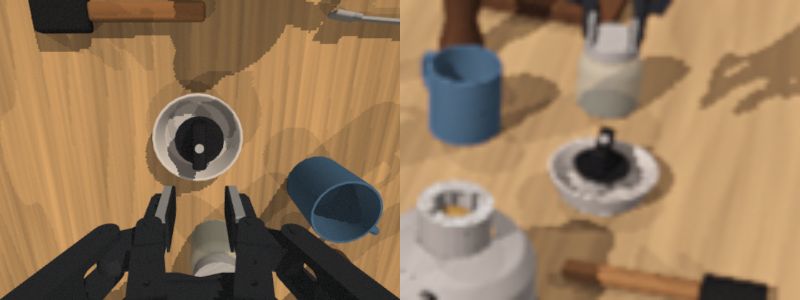

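The cap stands upright in the middle of the ramekin: wrist view dot at (199,148), rim centre at (198,137). The gripper is clear, so I hand in.

```bash
python3 -c "
from rig import *
print(job_done())"
```

```text
the job is handed in; nothing more can be done
None
```

The cap is off the boiler and standing upright in the middle of the ramekin; the job is handed in at about 18.5 s, though the hand-in call returned no verdict.

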